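Clamp the glued compact in the upright vise

TASK

The bronze compact has just been glued and must set under light pressure: fit the loose four-spoke handle down over the square top of the little vise's screw, then turn it clockwise (seen from above) until the jaw has come down on the compact and the jaw's yellow spring neck is pressed in about half way. Do not force it further than that, leave the handle seated on the screw, and do not shift or upset the bottles, jar and lipstick standing around.

Things in the scene. Friction and masses are not known exactly. Their poses are not given: they have to be found in the camera images.
- vise: Grey upright screw vise fixed to the table, left or right. Origin: underside of its base on the screw's axis, z up. Base plate x -80 to 55, y -50 to 50 mm, 12 mm thick. Column x -75 to -49 mm; arm 42 mm wide from the column to x +22 mm, 90 to 112 mm high, with a brass washer (radius 17) up to 116 mm. Mouth opens to +x.
- shaft_seat (a point): On the screw's vertical axis, top of its round collar (26 mm diameter) where the handle's hub comes to rest, 124 mm above the table. Turns with the screw; its x, y axes are square to the flats of the shaft above it: a 12 mm square, 20 mm long, then a 9 mm square tip 4 mm long.
- screw (a joint): Screw angle, rad; grows turning clockwise seen from above, lowering the jaw 24 mm per turn (3.8 mm per rad). The screw itself does not sink. Friction 0.1 N m; stays where left, also under load. At 0 the jaw's face is 53 mm above the table, 23 mm above the compact; it touches at about 6.0. Starts at 0 to 2.2.
- jaw_face (a point): Centre of the underside of the round black rubber jaw (44 mm diameter, 8 mm thick) under the arm; moves vertically on the screw's axis. A yellow neck (22 mm diameter) joins it to the dark steel ram above.
- jaw (a joint): How far the sprung jaw is pressed up into the ram, m: 0 free (9 mm of yellow neck showing), 0.009 fully pressed in (bottomed). Spring 2.5 N/mm. Half way is 0.0045, which is reached about 1.2 rad of the screw after touching.
- compact: Round bronze make-up compact, 72 mm diameter, 18 mm high, lying loose on the vise's base plate (12 mm above the table) under the jaw. Origin: centre of its underside.
- wheel: Loose handle lying flat on the table, 0.2 kg. Origin: centre of hub's underside, z up. Square aluminium hub 30 x 30 x 40 mm high, sides square to x and y, with a 13.5 mm square through bore parallel to them. Four steel spokes (8 mm diameter, centreline 10 mm above the underside) along +-x, +-y, ending in 16 mm red balls centred 58 mm from the axis. Grip the hub above the spokes.
- spray: Tall straight brown setting-spray bottle with a copper band, 40 mm diameter, 210 mm high, standing loose close beside the vise. Origin: centre of its underside. Taller than the seated handle.
- foundation: Foundation bottle with a black cap, 32 mm diameter, 110 mm high, standing loose beside the vise. Origin: centre of its underside.
- jar: White cream jar, 56 mm diameter, 45 mm high, standing loose beside the vise. Origin: centre of its underside.
- lipstick: Black and brass lipstick, 24 mm diameter, 67 mm high, standing loose about 0.1 m from where the handle lies. Origin: centre of its underside.
There are look-alikes about, which are no part of the job. Of the things shaped like the vise, the grey one is meant. There is more than one size of the wheel; the job needs the smallest.

How it is judged:
By the outcome, as a careful person would: the job done as asked, in the order asked, and still so for the second after the job is handed in, with the robot touching nothing.
It also fails if it takes over 72 s, if anything falls off the work surface, if the arm or the gripper's body presses on something with over 40 N, if the wrist force passes 120 N, or if a joint passes its speed limit or range.

ROBOT

A 6-joint arm with a two-finger parallel gripper is mounted at the origin on the work surface. World frame = base frame: x ahead of the robot, y to its left, z up, the work surface at z = 0. Lengths are in mm, angles in rad, forces in N, time in s.
With the tool pointing down it reaches from about 275 to 750 mm from the base axis. Payload 10.2 kg.
Tool frame: the origin (TCP) lies at the very end of the fingers, on their centre line; the grasp point (between the pads) lies 19 mm behind it (ctrl.hold_point_z is the distance from the TCP to the grasp point, in mm); z points along the fingers, y is the direction in which the jaws open and shut (so a half turn about z gives the same grasp; the last joint's range is limited). The gripper opens to 85 mm and grips with 20 to 120 N. Pads are 22 mm wide; open, the fingers measure 114 mm over their backs; the gripper's body (76 mm by 85 mm) begins 54 mm behind the grasp point. The pads swing forward as they close: fully open they stand 13 mm farther back than shut.
Start: joints at [0.89, 0.313, 1.498, -0, 1.331, -0.223], TCP at [232.05, 470.939, 231.294] pointing down, gripper open.
Joint ranges: [-2.94, 2.94], [-0.97, 2.17], [0.19, 2.56], [-1.23, 4.37], [0.02, 3.11], [-2.88, 2.88]. Speed limits (rad/s): [2.39, 2.39, 3.01, 3.14, 3.14, 3.14].

INTERFACE

Orientations are given as a unit quaternion [w, x, y, z].
In Python, from rig import readout, cams, workorder, spotter, ctrl gives the robot as it stands.
- The arm moves only by the tool step_arm, never from a script. Its argument "plan" is text: rows parted by semicolons, each of 5 numbers parted by spaces: the shift along the tool's x, y, z in cm, then the turn about the tool's z in degrees, then the opening in per cent of the stroke, from 0 (shut) to 100 (fully open). In form: x y z twist gripper; .... A call has 1 to 10 rows; each row is the pose to reach, as a shift and turn from the pose commanded when the call began, along the tool's axes at that moment; what a row does not reach only later rows make up. A row lasts 1/10 s, in which the tool goes at most 50 mm and 8.59 degrees, less where a joint would pass 70% of its speed; a pose out of reach is approached as far as the arm can. A call with a gripper value outside its range is refused whole. The fingers move at their own pace and stop on an object; "grip_force" is the grip in N (left out, the last holds). Time passes only in rows, so rows that repeat a pose let the fingers close. It gives the time, the measured TCP pose, the force and the opening at its end, in the units of the state.
- readout.sense(): the state, without advancing time (a new reading comes with each control period).
- cams.capture(name): name is "scene" or "top" or "wrist"; returns (picture, depth): 420x560x3 uint8, red, green, blue; 420x560 float32, mm along the optical axis (not along the pixel's ray), 0 where there is no reading.
- cams.camera_info(name): a dict with "vfov" (degrees; the focal length in pixels is half the picture's height over the tangent of half this angle, whatever the lens; pixels are square), "cx", "cy" (the principal point, pixels), "k1" (the pictures are not rectified: a ray, as slopes to the right and down, at radius r is drawn at 1 + k1 r^2 times it, then the intrinsics apply), "rvec" (rotation vector, rad) and "tvec" (3), from world to camera coordinates, as OpenCV has them. Camera axes: x right, y down, z forward; pixel columns grow to the right and rows downward; lengths in mm; the calibration is good to about 2 mm. A picture is of the moment at which its call begins: read the wrist's pose just before it. camera_info takes no time and is no camera call; for the wrist camera it gives the pose at the moment of the call.
- workorder.finish_job(): hands the job in, once; it reports no verdict.
Trained networks look in the newest picture that a camera, given by its name, has taken for a name from the list of things; names that differ only in an ending like _2 or _b are one class to them, and where a whole thing is asked for, a point or a joint stands for the part that bears it (a point fixed in the world has none). Each returns a list of dicts, best first, with "conf" (0 to 1); they miss things now and then, are a little off and sometimes report something else, mostly with a low value. They report only what shows in the picture. A call takes as long as a camera call. They do not tell look-alikes from the thing itself.
- spotter.regions_of(camera, target): "pixels" (420x560 bool, what is visible of it) and "extent" ([centre column, centre row, width, height] in pixels, round what is visible of it).
The state is a dict: "time_s": time; "joints": joint angles; "dq": joint speeds; "tau": joint torques, N m; "eef_pos": TCP position; "ee_rot": TCP orientation; "force": force on the tool from outside, world axes, zero at the start; "wrist_torque": the same for the moment, N m; "grip_width": opening from 0.0 (shut) to 1.0 (fully open).
Only numpy, scipy, OpenCV 4.12 (cv2) and the standard library are available. Lean on these libraries where they do the work, as an engineer would, in place of code of your own. Each camera call takes 0.05 s, during which the arm holds its last target. There are 200 camera calls.

## Working session

There is one attempt and no reset: what is moved stays moved. The work goes in short steps, Python scripts to look and compute and a tool call to move; the robot and the scene stay as the last step left them, time stands still between calls to the robot, and variables do not carry over. Pictures are saved under pics/ and viewed, about 8 in all and at most 12, crops included, and the job is handed in when it is done.

Besides the shell and the picture viewer there is one more tool, called after "Request:" in YAML: its name, and indented under it one key for each argument. step_arm: Moves the arm, as the interface text tells. Its arguments: {"type":"object","properties":{"plan":{"type":"string"},"grip_force":{"type":"number"}},"required":["plan"]}

```bash
ls; mkdir -p pics
cat > h.py <<'E'
import numpy as np, cv2
from rig import readout, cams, workorder, spotter, ctrl
def cap(n,info=None):
    i=cams.camera_info(n); p,d=cams.capture(n); return p,d,i
def K(i):
    f=210/np.tan(np.radians(i['vfov'])/2); return f
def rays(i,uv):
    f=K(i); uv=np.atleast_2d(uv).astype(float)
    xd=(uv-[i['cx'],i['cy']])/f; x=xd.copy()
    for _ in range(30): x=xd/(1+i['k1']*(x**2).sum(1,keepdims=True))
    return x
def world(i,uv,z):
    x=rays(i,uv); z=np.asarray(z,float).reshape(-1,1)
    c=np.hstack([x*z,z*np.ones((len(x),1))]); R=cv2.Rodrigues(np.array(i['rvec'],float))[0]
    return (c-np.array(i['tvec'],float).reshape(3))@R
def onplane(i,uv,h):
    R=cv2.Rodrigues(np.array(i['rvec'],float))[0]; o=-R.T@np.array(i['tvec'],float).reshape(3)
    x=rays(i,uv); r=np.hstack([x,np.ones((len(x),1))])@R
    return o+r*((h-o[2])/r[:,2:])
def proj(i,P):
    R=cv2.Rodrigues(np.array(i['rvec'],float))[0]; c=np.atleast_2d(P)@R.T+np.array(i['tvec'],float).reshape(3)
    x=c[:,:2]/c[:,2:]; return x*(1+i['k1']*(x**2).sum(1,keepdims=True))*K(i)+[i['cx'],i['cy']]
def cloud(d,i):
    v,u=np.nonzero(d>0); return world(i,np.c_[u,v],d[v,u]),u,v
def save(n,p): cv2.imwrite('pics/'+n,p[...,::-1])
E
python3 - <<'E'
from h import *
for n in ['top','scene']:
    p,d,i=cap(n); save(n+'0.png',p); np.savez('/tmp/'+n,p=p,d=d); print(n,i)
    for t in ['vise','wheel','compact','spray','foundation','jar','lipstick','shaft_seat']:
        for r in spotter.regions_of(n,t):
            m=r['pixels']; v,u=np.nonzero(m&(d>0))
            if len(u)<5: continue
            P=world(i,np.c_[u,v],d[v,u]); 
            print(t,round(r['conf'],2),np.round(r['extent']),'med',np.round(np.median(P,0)),'z98',np.percentile(P[:,2],98).round(), 'lo',P.min(0).round(),'hi',P.max(0).round())
print(readout.sense())
cv2.imwrite('pics/both0.png',np.vstack([cv2.imread('pics/top0.png'),cv2.imread('pics/scene0.png')])[:, :])
E
```

```text
pics
top {'vfov': 43.80213306844778, 'cx': 283.1890952835479, 'cy': 211.54029257419845, 'k1': -0.1733516543718411, 'rvec': array([ 2.15948512, -2.148311  ,  0.11330159]), 'tvec': array([  -6.42508049,  521.67180049, 1002.63912752])}
vise 0.97 [367. 246.  64.  79.] med [ 448. -163.   14.] z98 126.0 lo [ 379. -238.   -5.] hi [ 528. -106.  149.]
vise 0.96 [329. 120.  56.  68.] med [702. -92.  14.] z98 126.0 lo [ 648. -155.   -6.] hi [796. -44. 150.]
vise 0.67 [423. 161.  58.  68.] med [ 620. -281.   47.] z98 129.0 lo [ 560. -355.   -6.] hi [ 705. -238.  149.]
wheel 0.92 [132. 190.  64.  65.] med [563. 309.  20.] z98 56.0 lo [497. 242.  -5.] hi [639. 389.  59.]
wheel 0.92 [229. 311.  83.  86.] med [323. 100.  19.] z98 56.0 lo [243.  23.  -7.] hi [406. 183.  59.]
wheel 0.88 [217. 220.  63.  61.] med [506. 128.  13.] z98 40.0 lo [447.  67.  -5.] hi [569. 190.  43.]
compact 0.57 [358. 238.   9.  30.] med [ 468. -150.   28.] z98 32.0 lo [ 438. -167.   18.] hi [ 501. -138.   96.]
spray 0.66 [319. 235.  25.  31.] med [467. -70. 207.] z98 211.0 lo [451. -91.  -3.] hi [511. -53. 212.]
spray 0.17
[... 2835 characters left out ...]
.   -1.] hi [ 662. -286.  151.]
{'time_s': 0.9, 'joints': array([ 8.89616253e-01,  3.12894977e-01,  1.49770010e+00, -1.87690768e-05,
        1.33097461e+00, -2.23386740e-01]), 'dq': array([-0.00252034,  0.00024462, -0.00019873,  0.00065749, -0.0004087 ,
       -0.00206591]), 'tau': array([ 5.94842440e-04, -4.12169373e+01, -2.59888619e+01, -1.51018471e-04,
        6.64519957e-04, -1.27692954e-05]), 'eef_pos': array([232.0501406 , 470.94505064, 231.29671123]), 'ee_rot': array([1.32190332e-05, 2.26900936e-01, 9.73917843e-01, 6.34729570e-06]), 'force': array([-1.21228556,  0.7969447 ,  0.02246218]), 'wrist_torque': array([-0.01753542, -0.00968715, -0.02543896]), 'grip_width': 0.9989355784503727}
```

View pics/top0.png

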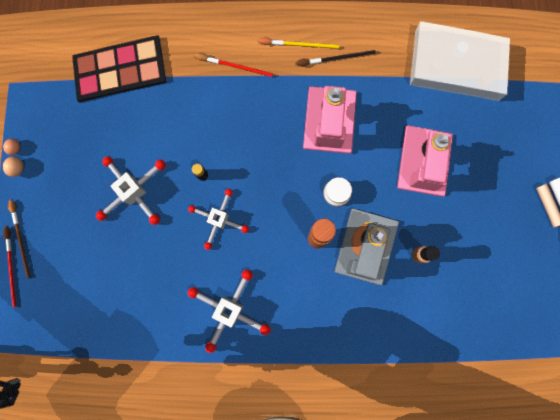

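View pics/scene0.png

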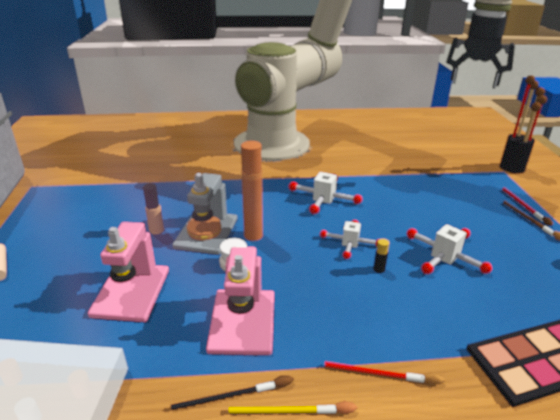

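Vise candidates in the top picture: grey (367,246), pink (329,120), pink (423,161). I choose the grey one. Wheel candidates: (132,190) and (229,311) are both about 57 mm tall; (217,220) is 40 mm tall and the smallest, so I choose that one.

```bash
cat >> h.py <<'E'
from scipy.spatial.transform import Rotation as Ro
def Rt(s=None):
    q=(s or readout.sense())['ee_rot']; return Ro.from_quat([q[1],q[2],q[3],q[0]]).as_matrix()
def go(P,yaw_y=None):
    """shift in cm (tool axes), twist deg so tool y lies along yaw_y (deg, mod 90)"""
    s=readout.sense(); R=Rt(s); d=R.T@(np.array(P,float)-s['eef_pos'])/10
    cur=np.degrees(np.arctan2(R[1,1],R[0,1])); out=None
    if yaw_y is not None: out=-((yaw_y-cur+45)%90-45)
    print('shift',d.round(3),'twist(mod 90)',out,'cur y yaw',round(cur,2),'j6',s['joints'][5].round(3))
def square(pts):
    r=cv2.minAreaRect(pts.astype(np.float32)); return r
E
python3 - <<'E'
from h import *
for n in ['top','scene']:
    z=np.load(f'/tmp/{n}.npz'); p,d=z['p'],z['d']; i=cams.camera_info(n)
    P,u,v=cloud(d,i)
    def near(c,r,lo,hi): 
        return (np.hypot(P[:,0]-c[0],P[:,1]-c[1])<r)&(P[:,2]>lo)&(P[:,2]<hi)
    m=near((508,129),30,34,45); print(n,'hub',m.sum(),P[m].mean(0).round(1),square(P[m][:,:2]))
    m=near((468,-174),14,138,152); print('shaft',m.sum(),P[m].mean(0).round(1), P[m].min(0),P[m].max(0))
    # red balls
    col=p[v,u].astype(int); red=(col[:,0]>130)&(col[:,1]<60)&(col[:,2]<60)
    m=near((508,129),75,0,30)&red; Q=P[m]; 
    a=np.degrees(np.arctan2(Q[:,1]-129,Q[:,0]-508)); r=np.hypot(Q[:,1]-129,Q[:,0]-508)
    k=r>45; print('balls',k.sum(),'yaw',np.degrees(np.angle(np.mean(np.exp(4j*np.radians(a[k])))))/4)
    for q in range(4):
        kk=k&(((a+45)//90)%4==q)
        if kk.sum(): print(Q[kk].mean(0).round(1))
    for nm,c,zz in [('spray',(470,-72),195),('found',(437,-271),95),('jar',(561,-114),40),('lip',(600,163),60)]:
        m=near(c,35,zz,zz+20); print(nm,m.sum(),P[m][:,:2].mean(0).round(1) if m.any() else '')
    m=near((460,-172),90,86,120)
    print('arm rect',square(P[m][:,:2]))
z=np.load('/tmp/top.npz')['p'];a=cv2.resize(z[180:260,180:260],(400,400),interpolation=2);b=cv2.resize(z[200:280,325:405],(400,400),interpolation=2)
save('crop0.png',np.hstack([a,b]))
go((508,129,150))
E
```

```text
top hub 191 [509.3 127.8  37.7] ((509.1793212890625, 128.21217346191406), (30.742216110229492, 29.65948486328125), 69.19254302978516)
shaft 52 [ 466.8 -174.5  143.9] [ 458.84086647 -181.77557597  138.38911603] [ 474.91224699 -166.7089077   149.16677188]
balls 117 yaw -20.361309396270844
[563.3 107.7  15.5]
[528.6 182.4  14.9]
[454.3 148.3  14.1]
[488.2  73.7  14.3]
spray 435 [470.7 -72.8]
found 176 [ 437.9 -278.3]
jar 441 [ 564.4 -112.7]
lip 91 [601.3 164.8]
arm rect ((441.3110656738281, -167.95599365234375), (56.909637451171875, 97.64929962158203), 73.6712417602539)
scene hub 156 [513.4 127.7  39.5] ((511.3742980957031, 128.28396606445312), (30.04787254333496, 33.68134307861328), 69.67642211914062)
shaft 54 [ 471.3 -173.6  144.3] [ 462.08174778 -181.20643183  138.1062258 ] [ 476.17878804 -165.89689518  149.49156902]
balls 40 yaw -16.463758419213196
[569.9 107.8  14.7]
[533.8 177.4  12.1]
[496.8  73.1  14.4]
spray 282 [481.2 -73.1]
found 161 [ 444.7 -277.7]
jar 237 [ 563.1 -115.7]
lip 91 [606.1 164. ]
arm rect ((453.09759521484375, -133.96051025390625), (109.47354125976562, 100.19601440429688), 75.38114929199219)
shift [-39.866 -18.478   8.13 ] twist(mod 90) None cur y yaw 63.77 j6 -0.223
```

View pics/crop0.png

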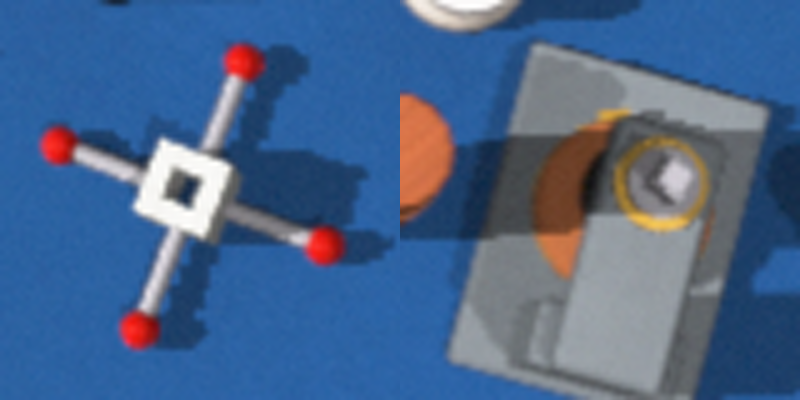

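The crop confirms it: left is the small handle with the white square hub at (187,190); right is the grey vise with the square shaft at about (665,180). Now I move over the handle.

Request:
step_arm:
  plan: "-40 -18.5 8 -5.7 100;-40 -18.5 8 -5.7 100;-40 -18.5 8 -5.7 100;-40 -18.5 8 -5.7 100;-40 -18.5 8 -5.7 100;-40 -18.5 8 -5.7 100;-40 -18.5 8 -5.7 100;-40 -18.5 8 -5.7 100;-40 -18.5 8 -5.7 100;-40 -18.5 8 -5.7 100"
  grip_force: 40

```text
time_s: 1.9
eef_pos: [511.3, 124.1, 150.1]
ee_rot: [-0.0, 0.181, 0.984, -0.0]
force: [-0.0, 0.7, 0.7]
grip_width: 0.998
```

Request:
step_arm:
  plan: "0 0 0 0 100;0 0 0 0 100;0 0 0 0 100"

```text
time_s: 2.2
eef_pos: [508.6, 129.3, 151.7]
ee_rot: [0.0, 0.177, 0.984, 0.0]
force: [-0.5, 0.6, 0.5]
grip_width: 1.001
```

```bash
cat >> h.py <<'E'
def hub(i,p,d,c,r,lo,hi):
    P,u,v=cloud(d,i); m=(np.hypot(P[:,0]-c[0],P[:,1]-c[1])<r)&(P[:,2]>lo)&(P[:,2]<hi)
    return P[m],u[m],v[m]
E
python3 - <<'E'
from h import *
go((509,128,150),69.5)
p,d,i=cap('wrist'); save('w1.png',p); np.savez('/tmp/w1',p=p,d=d)
R=cv2.Rodrigues(np.array(i['rvec']))[0]; print('cam',(-R.T@i['tvec']).round(1),'axis',R[2].round(3))
Q,u,v=hub(i,p,d,(509,128),30,32,50); print(len(Q), Q.mean(0) if len(Q) else '', square(Q[:,:2]) if len(Q) else '', proj(i,[509,128,40]))
E
```

```text
shift [-0.083 -0.106  0.17 ] twist(mod 90) 0.06853651214882461 cur y yaw 69.57 j6 -1.189
cam [435.9 156.  293.8] axis [ 0.281 -0.105 -0.954]
1514 [508.64429344 129.93198894  39.12909807] ((509.44879150390625, 129.54681396484375), (29.796077728271484, 30.508556365966797), 69.92051696777344) [[281.16451368 204.08916968]]
```

View pics/w1.png

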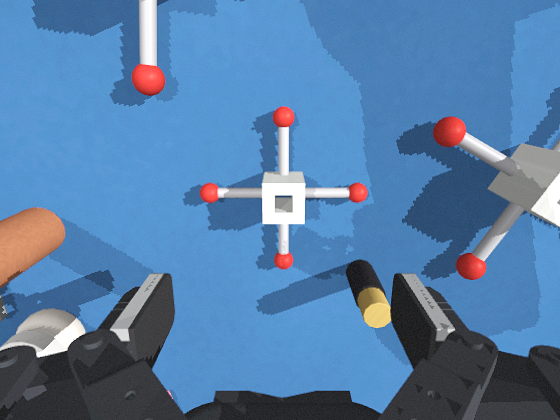

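The wrist view shows the hub centred at (284,205), the spokes square to the jaws, and the fingers clear of the lipstick at (375,310). Next I descend and grip.

Request:
step_arm:
  plan: "-0.07 0.04 5 0 75;-0.07 0.04 9.5 0 75;-0.07 0.04 12 0 75;-0.07 0.04 13.55 0 75;-0.07 0.04 13.55 0 75;-0.07 0.04 13.55 0 75;-0.07 0.04 13.55 0 20;-0.07 0.04 13.55 0 20;-0.07 0.04 13.55 0 20;-0.07 0.04 13.55 0 20"
  grip_force: 60

```text
time_s: 3.25
eef_pos: [510.5, 128.5, 17.0]
ee_rot: [0.001, 0.178, 0.984, 0.0]
force: [-0.8, 1.1, 6.0]
grip_width: 0.336
```

Request:
step_arm:
  plan: "0 0 0 0 0;0 0 0 0 0;0 0 0 0 0;0 0 0 0 0;0 0 0 0 0"

```text
time_s: 3.75
eef_pos: [510.5, 128.5, 16.9]
ee_rot: [0.001, 0.178, 0.984, 0.0]
force: [-1.1, 1.1, 6.2]
grip_width: 0.336
```

Run:
```python
from h import *
s=readout.sense(); print(s['eef_pos'],s['joints'],s['force'],s['grip_width'])
go((509.3,129.4,16),69.8)
p,d,i=cap('wrist'); Q,u,v=hub(i,p,d,(509,129),30,34,46); print(len(Q), Q.mean(0),square(Q[:,:2]))
```

```text
[510.53221505 128.46996056  16.94410008] [ 2.36930145e-02  5.87018544e-01  1.71503771e+00  2.05534428e-04
  8.37554616e-01 -1.18895022e+00] [-1.12675957  1.104436    6.16843109] 0.33592076438767743
shift [0.148 0.044 0.094] twist(mod 90) -0.32848879084237126 cur y yaw 69.47 j6 -1.189
6780 [506.63769639 129.60774919  39.44180045] ((509.18267822265625, 128.53033447265625), (56.527854919433594, 31.618982315063477), 68.38362121582031)
```

Request:
step_arm:
  plan: "0 0 -2 0 0;0 0 -5 0 0;0 0 -10 0 0;0 0 -15 0 0;0 0 -20 0 0;0 0 -23 0 0;0 0 -23 0 0;0.6 -4 -23 0 0;1.2 -8 -23 0 0;1.8 -12 -23 0 0"

```text
time_s: 4.8
eef_pos: [449.4, 21.4, 244.5]
ee_rot: [-0.001, 0.178, 0.984, -0.0]
force: [-0.2, -0.1, -1.0]
grip_width: 0.336
```

Request:
step_arm:
  plan: "0.6 -4 0 0 0;1.2 -8 0 0 0;1.8 -12 0 0 0;2.4 -16 0 0 0;2.7 -17.8 0 0 0;2.7 -17.8 0 0 0;2.7 -17.8 0 0 0;2.7 -17.8 0 0 0;2.7 -17.8 0 0 0"

```text
time_s: 5.7
eef_pos: [363.5, -134.2, 245.5]
ee_rot: [-0.0, 0.177, 0.984, 0.0]
force: [1.3, -0.3, -1.8]
grip_width: 0.342
```

Run:
```python
from h import *
s=readout.sense(); print(s['eef_pos'],s['joints'],s['force'],s['grip_width'])
p,d,i=cap('wrist'); save('w2.png',p); np.savez('/tmp/w2',p=p,d=d)
np.save('/tmp/w2i.npy',i,allow_pickle=True)
Q,u,v=hub(i,p,d,(467,-174),14,142,152); print(len(Q), Q.mean(0),square(Q[:,:2]))
x=proj(i,[467,-174,146])[0]; print(x)
```

```text
[ 363.474944   -134.23206079  245.54451835] [-6.58702654e-01 -1.04601191e-02  1.83979413e+00  1.25320967e-04
  1.31278197e+00 -1.87266450e+00] [ 1.27106648 -0.28399841 -1.78566661] 0.34154566426714894
21 [ 466.51093626 -180.34984446  144.04317328] ((466.2730712890625, -180.4748992919922), (1.630990743637085, 6.20345401763916), 69.46543884277344)
[281.19143411 346.06926192]
```

View pics/w2.png

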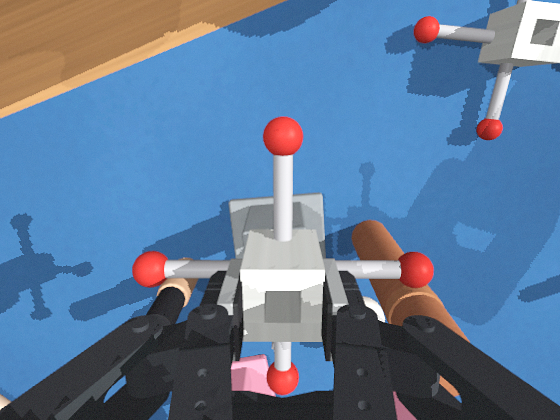

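The wheel is held square in the gripper, with the hub at (283,300). It hides the shaft, and the camera looks from the robot side, so I need to view from the far side of the shaft.

Request:
step_arm:
  plan: "-4 0 0 0 0;-8 0 0 0 0;-12 0 0 0 0;-16 0 0 0 0;-19 0 0 0 0;-20.5 0 0 0 0;-20.5 0 0 0 0;-20.5 0 0 0 0;-20.5 0 0 0 0;-20.5 0 0 0 0"

```text
time_s: 6.75
eef_pos: [554.8, -206.5, 246.2]
ee_rot: [0.0, 0.178, 0.984, -0.0]
force: [0.6, 0.2, -1.6]
grip_width: 0.342
```

Run:
```python
from h import *
s=readout.sense(); print(s['eef_pos'],s['joints'],s['force'],s['grip_width'])
p,d,i=cap('wrist'); np.savez('/tmp/w3',p=p,d=d)
np.save('/tmp/w3i.npy',i,allow_pickle=True)
for lo,hi in [(146,152),(140,146),(119,128)]:
  Q,u,v=hub(i,p,d,(467,-174),20,lo,hi)
  if len(Q): print(lo,len(Q), Q.mean(0).round(2),cv2.minAreaRect(Q[:,:2].astype(np.float32)))
x=proj(i,[467,-174,146])[0].astype(int); print(x)
a=max(0,x[1]-60);b=max(0,x[0]-60)
c=cv2.resize(p[a:a+120,b:b+120],(480,480),interpolation=2); dd=d[a:a+120,b:b+120]
save('w3.png',cv2.resize(p,(560,420))); save('w3c.png',c); print(a,b)
```

```text
[ 554.7594993  -206.5399147   246.24547599] [-5.54147551e-01  4.53320405e-01  1.25808884e+00 -2.49370150e-05
  1.42980732e+00 -1.76671272e+00] [ 0.63373154  0.2474906  -1.64186934] 0.3415261090840333
146 235 [ 466.95 -174.42  147.51] ((466.9693908691406, -174.34744262695312), (8.840461730957031, 8.939586639404297), 53.7544059753418)
140 177 [ 467.28 -174.35  143.52] ((467.00628662109375, -174.32504272460938), (11.826233863830566, 11.903388023376465), 53.93040084838867)
119 853 [ 467.26 -174.36  123.51] ((466.84661865234375, -174.10206604003906), (25.27718162536621, 25.382509231567383), 69.51603698730469)
[282  60]
0 222
```

View pics/w3c.png

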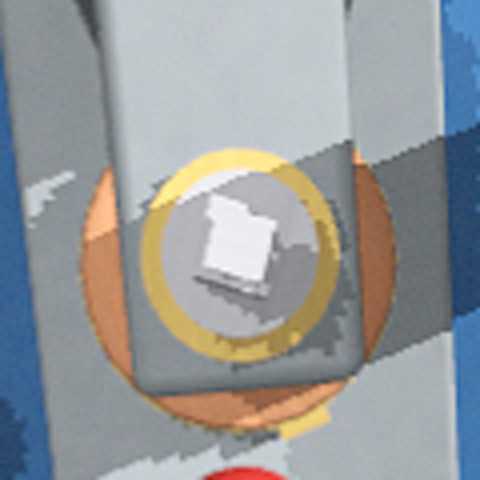

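The crop shows the shaft tip at (240,240) on its collar. The flats are turned about 16° from the jaw axes, and the depth measurement agrees (yaw 53.9°). Next I find the held wheel's offset in the tool frame.

```bash
cat >> h.py <<'E'
def held(p,d,i,s):
    P,u,v=cloud(d,i); R=Rt(s); T=(P-s['eef_pos'])@R
    m=(abs(T[:,2]+23)<4)&(abs(T[:,1])<13)&(abs(T[:,0])<30)
    t=T[m]; print('hub top n',m.sum(),'z',np.median(t[:,2]).round(2),'x lo/hi',np.percentile(t[:,0],[0.5,1,5,50,95,99,99.5]).round(2))
    col=p[v,u].astype(int); red=(col[:,0]>110)&(col[:,1]<60)&(col[:,2]<60)&(abs(T[:,2])<25)
    for nm,k in [('+x',(T[:,0]>45)&(abs(T[:,1])<20)),('-x',(T[:,0]<-45)&(abs(T[:,1])<20)),('+y',(T[:,1]>45)&(abs(T[:,0])<20)),('-y',(T[:,1]<-45)&(abs(T[:,0])<20))]:
        t=T[red&k]
        if len(t)<20: print(nm,len(t)); continue
        # fit sphere centre, r=8
        from scipy.optimize import least_squares
        o=least_squares(lambda c:np.linalg.norm(t-c,axis=1)-8,np.median(t,0)+[0,0,6],loss='soft_l1')
        print(nm,len(t),o.x.round(2),o.cost.round(1))
E
python3 - <<'E'
from h import *
z=np.load('/tmp/w3.npz'); i=np.load('/tmp/w3i.npy',allow_pickle=True).item(); s=readout.sense()
held(z['p'],z['d'],i,s)
go((467,-174.35,246),53.85)
E
```

```text
hub top n 4430 z -22.46 x lo/hi [-13.73 -13.43 -12.19   3.24  16.26  16.66  16.78]
+x 361 [59.61  0.36  7.07] 19.9
-x 195 [-56.26   0.15   7.35] 16.9
+y 545 [ 1.29 58.    7.29] 60.2
-y 238 [  1.48 -58.26   7.58] 9.3
shift [ 9.36  -0.056  0.019] twist(mod 90) 15.61954337717929 cur y yaw 69.47 j6 -1.767
```

Request:
step_arm:
  plan: "3 -0.04 0 5 0;6 -0.07 0 10 0;8 -0.1 0 15.6 0;9.22 -0.1 0 15.6 0;9.22 -0.1 2 15.6 0;9.22 -0.1 4 15.6 0;9.22 -0.1 6 15.6 0;9.22 -0.1 7.5 15.6 0;9.22 -0.1 7.5 15.6 0;9.22 -0.1 7.5 15.6 0"

```text
time_s: 7.8
eef_pos: [468.6, -175.5, 171.5]
ee_rot: [0.0, 0.31, 0.951, -0.0]
force: [-0.3, 0.1, -1.5]
grip_width: 0.341
```

Request:
step_arm:
  plan: "0 0 0 0 0;0 0 0 0 0;0 0 0 0 0"

```text
time_s: 8.1
eef_pos: [468.7, -175.6, 171.3]
ee_rot: [0.0, 0.31, 0.951, -0.0]
force: [0.2, 0.4, -1.9]
grip_width: 0.339
```

Run:
```python
from h import *
s=readout.sense(); print(s['eef_pos'],s['force'],s['joints'][[0,5]])
go((468.15,-175.3,s['eef_pos'][2]),53.85)
p,d,i=cap('wrist'); held(p,d,i,s)
```

```text
[ 468.68636324 -175.56098997  171.3317692 ] [ 0.16195587  0.38646268 -1.93002428] [-0.59291556 -1.53310762]
shift [ 0.059 -0.011 -0.   ] twist(mod 90) 0.01924761522478491 cur y yaw 53.87 j6 -1.533
hub top n 4453 z -22.5 x lo/hi [-13.9  -13.68 -12.43   3.22  16.05  16.43  16.51]
+x 354 [ 5.936e+01 -5.000e-02  7.120e+00] 19.7
-x 170 [-56.61  -0.22   7.41] 9.8
+y 502 [ 1.08 57.64  7.27] 53.9
-y 192 [  1.18 -58.52   7.62] 5.3
```

Request:
step_arm:
  plan: "0.06 0 0.2 0 0;0.06 0 0.4 0 0;0.06 0 0.6 0 0;0.06 0 0.8 0 0;0.06 0 1 0 0;0.06 0 1.2 0 0;0.06 0 1.4 0 0;0.06 0 1.4 0 0;0.06 0 1.4 0 0"

```text
time_s: 9.05
eef_pos: [468.0, -175.1, 156.8]
ee_rot: [-0.0, 0.31, 0.951, 0.0]
force: [-0.1, 0.6, -1.1]
grip_width: 0.342
```

The bore has passed the 12 mm section with no contact force. Continuing down to the seat.

Request:
step_arm:
  plan: "0 0 0.2 0 0;0 0 0.4 0 0;0 0 0.6 0 0;0 0 0.8 0 0;0 0 1 0 0;0 0 1.2 0 0;0 0 1.4 0 0;0 0 1.5 0 0;0 0 1.55 0 0;0 0 1.55 0 0"

```text
time_s: 10.05
eef_pos: [468.0, -175.1, 141.2]
ee_rot: [-0.0, 0.31, 0.951, 0.0]
force: [0.3, -0.2, -1.6]
grip_width: 0.332
```

Seated or within a millimetre of it. To find the start angle I use the vise yaw and the jaw height from the first scene picture.

Run:
```python
from h import *
z=np.load('/tmp/scene.npz'); p,d=z['p'],z['d']; i=cams.camera_info('scene')
P,u,v=cloud(d,i)
m=(np.hypot(P[:,0]-467,P[:,1]+174.4)<26)&(P[:,2]>28)&(P[:,2]<90)
col=p[v,u].astype(int)
for r in range(205,225):
    k=np.where(m&(v==r))[0]
    if len(k): 
        k=k[np.argsort(u[k])]; k=[q for q in k if 199<=u[q]<=205]; print(r,[(P[q,0].round(0),P[q,2].round(1),tuple(col[q])) for q in k[::3]])
# vise yaw from base plate in wrist w3 and top
for n in ['top','w3']:
    z=np.load(f'/tmp/{n}.npz'); ii=cams.camera_info('top') if n=='top' else np.load('/tmp/w3i.npy',allow_pickle=True).item()
    Q,uu,vv=hub(ii,z['p'],z['d'],(450,-170),75,100,117.5)
    Q=Q[Q[:,2]<114.5]
    print(n,len(Q),cv2.minAreaRect(Q[:,:2].astype(np.float32)))
    Q,uu,vv=hub(ii,z['p'],z['d'],(455,-170),90,8,16); print('base',len(Q),cv2.minAreaRect(Q[:,:2].astype(np.float32)))
c=p[160:260,150:260]; save('s0c.png',cv2.resize(c,(770,700)[0:2] if 0 else (660,600),interpolation=2))
```

```text
205 [(np.float64(476.0), np.float64(83.1), (np.int64(83), np.int64(80), np.int64(85))), (np.float64(478.0), np.float64(83.8), (np.int64(81), np.int64(80), np.int64(84)))]
206 [(np.float64(480.0), np.float64(83.1), (np.int64(80), np.int64(76), np.int64(81))), (np.float64(481.0), np.float64(83.0), (np.int64(78), np.int64(75), np.int64(80))), (np.float64(481.0), np.float64(83.1), (np.int64(76), np.int64(72), np.int64(77)))]
207 [(np.float64(487.0), np.float64(85.0), (np.int64(75), np.int64(72), np.int64(74))), (np.float64(483.0), np.float64(82.3), (np.int64(76), np.int64(71), np.int64(73))), (np.float64(483.0), np.float64(82.1), (np.int64(72), np.int64(69), np.int64(71)))]
208 [(np.float64(489.0), np.float64(83.6), (np.int64(79), np.int64(73), np.int64(76))), (np.float64(485.0), np.float64(81.1), (np.int64(74), np.int64(72), np.int64(72))), (np.float64(482.0), np.float64(78.7), (np.int64(70), np.int64(70), np.int64(72)))]
209 [(np.float64(484.0), np.float64(78.5), (np.int64(76), np.int64(73), np.int64(77))), (np.float64(485.0), np.float64(78.6), (np.int64(76), np.int64(72), np.int64(77)
[... 3582 characters left out ...]
[(np.float64(465.0), np.float64(29.8), (np.int64(125), np.int64(80), np.int64(62))), (np.float64(469.0), np.float64(32.1), (np.int64(117), np.int64(74), np.int64(58))), (np.float64(466.0), np.float64(29.5), (np.int64(116), np.int64(75), np.int64(60)))]
top 1036 ((441.44293212890625, -167.88223266601562), (43.12972640991211, 97.71805572509766), 74.67549896240234)
base 1240 ((454.5793151855469, -171.25796508789062), (101.53589630126953, 135.44712829589844), 74.54412078857422)
w3 4035 ((457.1567077636719, -171.83251953125), (42.41481018066406, 63.897369384765625), 74.43771362304688)
base 6245 ((468.0432434082031, -153.99620056152344), (141.29476928710938, 118.40361022949219), 74.05557250976562)
```

View pics/s0c.png

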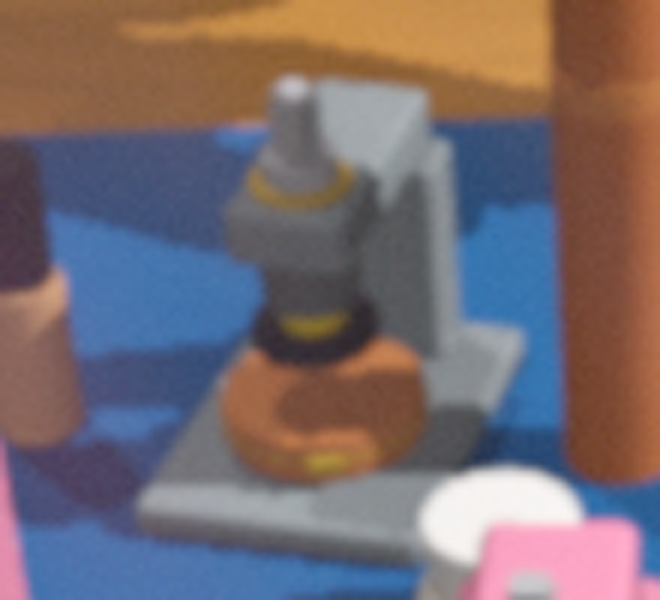

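The jaw face reads about 52 mm, and the flats are 20.6° on from the vise axes. That puts the screw at about 0.36 rad, so it needs about 392° plus about 7° of bore play. First I re-centre the grip so the tool axis lies on the screw axis.

Request:
step_arm:
  plan: "0 0 0 0 60;0 0 0 0 60;0 0 0 0 60;0.06 0 0 0 60;0.125 0 0 0 60;0.125 0 0 0 60;0.125 0 0 0 0;0.125 0 0 0 0;0.125 0 0 0 0;0.125 0 0 0 0"

```text
time_s: 11.05
eef_pos: [467.1, -174.4, 141.5]
ee_rot: [0.0, 0.31, 0.951, -0.0]
force: [-1.0, 1.3, 3.9]
grip_width: 0.338
```

Request:
step_arm:
  plan: "0 0 0 0 0;0 0 0 0 0;0 0 0 0 0"

```text
time_s: 11.35
eef_pos: [467.1, -174.4, 141.5]
ee_rot: [0.0, 0.31, 0.951, -0.0]
force: [-0.2, 1.3, 5.0]
grip_width: 0.342
```

Run:
```python
from h import *
s=readout.sense(); print(s['eef_pos'],s['force'],s['wrist_torque'],s['joints'][5],s['grip_width'])
p,d,i=cap('wrist'); held(p,d,i,s); go((467,-174.35,141),53.85)
```

```text
[ 467.14655649 -174.39541328  141.53374961] [-0.20610558  1.31696038  4.97303709] [ 0.23537505  0.11731404 -0.0382592 ] -1.5329746232974706 0.34185953089326016
hub top n 4259 z -21.88 x lo/hi [-14.88 -14.66 -13.53   2.19  14.8   15.19  15.29]
+x 322 [5.821e+01 2.000e-02 7.700e+00] 15.6
-x 154 [-57.74  -0.25   8.01] 8.1
+y 478 [-0.16 57.62  8.05] 47.3
-y 176 [-1.00e-02 -5.86e+01  8.17e+00] 5.7
shift [ 0.016 -0.005  0.053] twist(mod 90) 0.01886565183072264 cur y yaw 53.87 j6 -1.533
```

Request:
step_arm:
  plan: "0 0 0 8 0;0 0 0 16 0;0 0 0 24 0;0 0 0 32 0;0 0 0 40 0;0 0 0 48 0;0 0 0 56 0;0 0 0 64 0;0 0 0 72 0;0 0 0 80 0"

```text
time_s: 12.4
eef_pos: [467.9, -173.9, 141.5]
ee_rot: [0.0, 0.85, 0.527, 0.001]
force: [5.1, 4.7, 2.6]
grip_width: 0.336
```

Run:
```python
from h import *
s=readout.sense(); print(s['eef_pos'],s['force'],s['wrist_torque'],s['joints'][5],s['grip_width'])
```

```text
[ 467.94891263 -173.94437996  141.52268494] [5.07788579 4.66557223 2.57694115] [ 0.74001009 -0.86715639  0.03469913] -0.13115040186677876 0.33561604451348737
```

Request:
step_arm:
  plan: "0 0 0 8 0;0 0 0 16 0;0 0 0 24 0;0 0 0 32 0;0 0 0 40 0;0 0 0 48 0;0 0 0 56 0;0 0 0 64 0;0 0 0 72 0;0 0 0 80 0"

```text
time_s: 13.4
eef_pos: [468.3, -174.7, 141.6]
ee_rot: [0.0, 0.99, -0.143, 0.002]
force: [6.9, -0.0, 1.1]
grip_width: 0.339
```

Request:
step_arm:
  plan: "0 0 0 8 0;0 0 0 16 0;0 0 0 24 0;0 0 0 32 0;0 0 0 40 0;0 0 0 48 0;0 0 0 56 0;0 0 0 64 0;0 0 0 70 0;0 0 0 70 0"

```text
time_s: 14.4
eef_pos: [467.8, -175.1, 141.6]
ee_rot: [-0.0, 0.73, -0.683, 0.001]
force: [4.2, -3.2, 1.6]
grip_width: 0.338
```

Run:
```python
from h import *
s=readout.sense(); print(s['eef_pos'],s['force'],s['wrist_torque'],s['joints'][5],s['grip_width'])
p,d,i=cap('wrist'); save('w4.png',p);held(p,d,i,s); go((467,-174.35,141))
```

```text
[ 467.80091102 -175.0785498   141.56380143] [ 4.20127057 -3.22512122  1.64441071] [-0.58598672 -0.82798804  0.04148224] 2.48208433913249 0.3381636332429663
hub top n 4250 z -21.86 x lo/hi [-15.69 -15.37 -14.28   1.33  14.03  14.4   14.46]
+x 574 [57.21  1.13  7.96] 44.6
-x 671 [-58.66   0.94   8.22] 89.4
+y 556 [-1.1  58.98  8.01] 61.9
-y 730 [ -0.83 -57.21   8.12] 79.5
shift [-0.079  0.073  0.056] twist(mod 90) None cur y yaw -176.01 j6 2.479
```

View pics/w4.png

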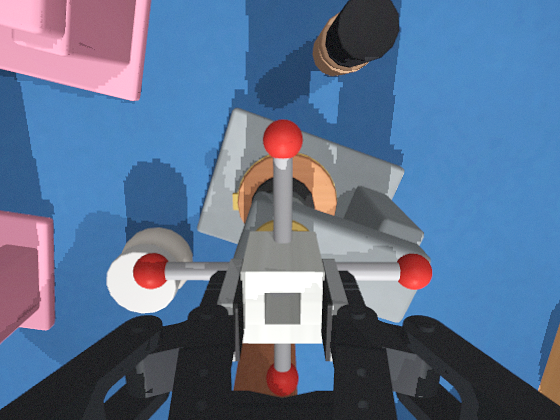

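The turn works: 230° done, with the wheel seated and everything else standing (foundation (360,35), jar (150,270)). I release, swing back 180° open, and regrip.

Request:
step_arm:
  plan: "0 0 0 0 70;0 0 0 0 70;0 0 0 0 70;0 0 0 0 70;0 0 0 -8.5 70;0 0 0 -17 70;0 0 0 -25.5 70;0 0 0 -34 70;0 0 0 -42.5 70;0 0 0 -50 70"

```text
time_s: 15.45
eef_pos: [466.9, -174.3, 141.2]
ee_rot: [-0.0, 0.952, -0.307, -0.0]
force: [-0.9, -0.2, 0.1]
grip_width: 0.703
```

Request:
step_arm:
  plan: "0 0 0 -8.5 70;0 0 0 -17 70;0 0 0 -25.5 70;0 0 0 -34 70;0 0 0 -42.5 70;0 0 0 -51 70;0 0 0 -59 70;0 0 0 -67 70;0 0 0 -75 70;0 0 0 -80 70"

```text
time_s: 16.45
eef_pos: [466.9, -174.3, 141.2]
ee_rot: [-0.0, 0.927, 0.376, -0.0]
force: [0.4, -0.3, -0.4]
grip_width: 0.697
```

Request:
step_arm:
  plan: "0 0 0 -8.5 70;0 0 0 -17 70;0 0 0 -25.5 70;0 0 0 -34 70;0 0 0 -42.5 70;0 0 0 -50 70;0 0 0 -50 70;0 0 0 -50 70;0 0 0 -50 70"

```text
time_s: 17.35
eef_pos: [467.0, -174.3, 141.3]
ee_rot: [-0.0, 0.684, 0.73, -0.0]
force: [0.1, 0.2, 1.0]
grip_width: 0.699
```

Run:
```python
from h import *
s=readout.sense(); print(s['eef_pos'],s['force'],s['wrist_torque'],s['joints'][5],s['grip_width'])
p,d,i=cap('wrist'); held(p,d,i,s); go((467,-174.35,141),3.87)
```

```text
[ 466.99517556 -174.33196916  141.27535989] [0.1487041  0.21351144 1.00703258] [ 0.00680337 -0.05966362 -0.01162735] -0.6578613718339845 0.6994610032883134
hub top n 4344 z -22.2 x lo/hi [-15.2  -14.94 -13.73   1.61  14.66  15.08  15.21]
+x 1099 [57.77 -0.91  7.74] 104.6
-x 341 [-58.18   1.08   7.77] 24.9
+y 690 [ 0.69 57.91  7.79] 69.2
-y 505 [ -1.28 -58.24   7.76] 44.2
shift [-0.001  0.     0.026] twist(mod 90) -0.10822171106310208 cur y yaw 3.76 j6 -0.658
```

The wheel sits centred within 0.2 mm and lags by 1°. Regrip and turn about 168° more.

Request:
step_arm:
  plan: "0 0 0 0 0;0 0 0 0 0;0 0 0 0 0;0 0 0 0 0;0 0 0 8 0;0 0 0 16 0;0 0 0 24 0;0 0 0 32 0;0 0 0 40 0;0 0 0 48 0"

```text
time_s: 18.4
eef_pos: [467.7, -174.3, 141.7]
ee_rot: [0.0, 0.922, 0.387, 0.001]
force: [4.0, 1.3, 3.2]
grip_width: 0.341
```

Request:
step_arm:
  plan: "0 0 0 8 0;0 0 0 16 0;0 0 0 24 0;0 0 0 32 0;0 0 0 40 0;0 0 0 48 0;0 0 0 54 0;0 0 0 54 0;0 0 0 54 0"

```text
time_s: 19.3
eef_pos: [467.9, -174.4, 141.7]
ee_rot: [0.0, 0.997, -0.071, 0.001]
force: [4.7, 1.2, 1.5]
grip_width: 0.338
```

Run:
```python
from h import *
s=readout.sense(); print(s['eef_pos'],s['force'],s['wrist_torque'],s['joints'][5],s['grip_width'])
p,d,i=cap('wrist'); held(p,d,i,s); go((467,-174.35,141))
p,d,i=cap('scene'); save('s1c.png',cv2.resize(p[160:260,150:260],(660,600),interpolation=2))
```

```text
[ 467.89113028 -174.38968957  141.70057084] [4.73278409 1.19209479 1.46668882] [ 0.39491597 -0.9829746  -0.05044631] 1.120272740043758 0.3384252024507139
hub top n 4286 z -21.8 x lo/hi [-16.05 -15.82 -14.7    0.93  13.65  14.05  14.18]
+x 396 [56.88 -0.39  7.78] 25.6
-x 259 [-59.02   0.81   8.36] 27.7
+y 878 [-0.77 58.24  7.77] 95.9
-y 923 [ -1.75 -57.88   8.57] 96.2
shift [-0.087  0.01   0.066] twist(mod 90) None cur y yaw -98.15 j6 1.12
```

View pics/s1c.png

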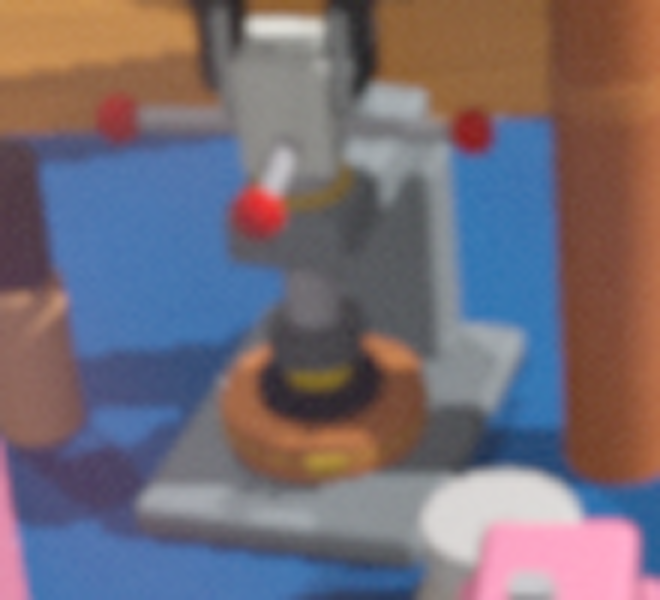

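The jaw has come right down to the compact (jaw at (318,395) in the crop), with the full neck still showing. This matches the estimate of touching at about 332°. Now about 66° more.

Request:
step_arm:
  plan: "0 0 0 8 0;0 0 0 16 0;0 0 0 24 0;0 0 0 32 0;0 0 0 40 0;0 0 0 48 0;0 0 0 56 0;0 0 0 62 0;0 0 0 66 0;0 0 0 66 0"

```text
time_s: 20.4
eef_pos: [467.9, -174.6, 141.7]
ee_rot: [-0.0, 0.797, -0.604, 0.001]
force: [5.3, 1.2, 1.3]
grip_width: 0.337
```

Run:
```python
from h import *
s=readout.sense(); print(s['eef_pos'],s['force'],s['wrist_torque'],s['joints'][5],s['grip_width'])
p,d,i=cap('wrist'); held(p,d,i,s); go((467,-174.35,141))
p,d,i=cap('scene')
P,u,v=cloud(d,i); m=(np.hypot(P[:,0]-467,P[:,1]+174.4)<26)&(P[:,2]>24)&(P[:,2]<90)
for r in range(205,230):
    k=m&(v==r)&(u>=201)&(u<=205)
    if k.sum(): print(r,np.median(P[k],0).round(1),p[r,201:206].mean(0).round())
save('s2c.png',cv2.resize(p[180:240,170:236],(660,600),interpolation=2))
```

```text
[ 467.92414728 -174.63073515  141.69015661] [5.31205433 1.22736633 1.34377071] [ 0.12043364 -0.97094638  0.03579222] 2.27392192919805 0.3370359135802524
hub top n 4256 z -21.78 x lo/hi [-15.45 -15.21 -13.99   1.54  14.28  14.74  14.86]
+x 913 [57.56  0.62  8.13] 81.7
-x 409 [-58.45   1.7    8.24] 46.7
+y 480 [-0.21 59.02  7.67] 48.1
-y 641 [ -1.14 -57.11   8.57] 72.1
shift [-0.053  0.083  0.069] twist(mod 90) None cur y yaw -164.17 j6 2.272
205 [ 477.2 -172.1   83.3] [96. 95. 99.]
206 [ 477.  -170.1   80.7] [103.  98. 104.]
207 [ 475.7 -170.6   77.5] [106. 103. 107.]
208 [ 476.1 -170.7   75.3] [108. 104. 110.]
209 [ 475.9 -170.7   72.8] [108. 104. 109.]
210 [ 476.7 -171.    71.1] [109. 105. 110.]
211 [ 475.6 -171.1   67.9] [108. 105. 110.]
212 [ 477.6 -171.2   67. ] [109. 105. 109.]
213 [ 475.6 -171.4   63.2] [109. 106. 111.]
214 [ 476.5 -171.7   61.5] [108. 104. 108.]
215 [ 476.9 -171.9   59.3] [102.  98. 103.]
216 [ 478.  -170.9   57.5] [87. 83. 88.]
217 [ 481.9 -172.    57.8] [77. 74. 78.]
218 [ 483.5 -171.8   56.3] [74. 71. 75.]
219 [ 483.8 -171.9   54.2] [74. 72. 75.]
220 [ 484.5 -172.2   52. ] [75. 72. 76.]
221 [ 484.5 -172.3   49.8] [73. 72. 75.]
222 [ 485.5 -172.4   47.8] [76. 73. 75.]
223 [ 483.6 -172.7   44.1] [82. 75. 68.]
224 [ 478.7 -173.5   38.7] [80. 70. 58.]
225 [ 482.3 -173.3   38.3] [66. 56. 50.]
226 [ 486.8 -173.    39. ] [52. 43. 48.]
227 [ 489.9 -173.    38.7] [49. 42. 49.]
228 [ 489.8 -172.8   36.3] [50. 43. 49.]
229 [ 490.6 -173.3   34.2] [62. 47. 50.]
```

View pics/s2c.png

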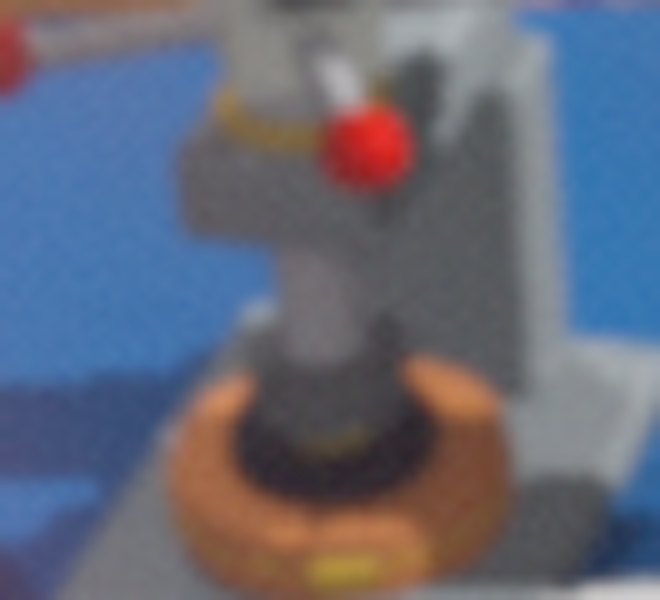

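Scene check: the jaw top is at about 38 mm, so its face rests on the compact. The ram edge has come down about 26 mm since the start, leaving roughly 4.5 mm of neck showing. For an exact check I release, rise, and look straight down the bore at the shaft's yaw.

Request:
step_arm:
  plan: "0 0 0 0 70;0 0 0 0 70;0 0 0 0 70;0 0 0 0 70;0 0 -2 0 70;0 0 -5 0 70;0 0 -8 -8 70;0 0 -11 -16 70;0 0 -11 -24 70;0 0 -11 -24 70"

```text
time_s: 21.5
eef_pos: [467.1, -174.4, 251.7]
ee_rot: [0.0, 0.906, -0.423, 0.0]
force: [0.5, -0.4, -0.4]
grip_width: 0.7
```

Request:
step_arm:
  plan: "3 2 0 -8 70;5 4 0 -16 70;5 6.3 0 -24 70;3.5 7.8 0 -32 70;3.5 7.8 0 -40 70;3.5 7.8 0 -48 70;3.5 7.8 0 -56 70;3.5 7.8 0 -64 70;3.5 7.8 0 -66 70;3.5 7.8 0 -66 70"

```text
time_s: 22.5
eef_pos: [429.4, -251.0, 250.5]
ee_rot: [-0.001, 0.991, 0.136, -0.001]
force: [0.2, -0.0, 0.2]
grip_width: 0.701
```

Run:
```python
from h import *
s=readout.sense(); print(s['eef_pos'],s['force'],s['joints'][5])
p,d,i=cap('wrist'); np.savez('/tmp/w5',p=p,d=d)
for lo,hi in [(160,168),(144.5,152)]:
    Q,u,v=hub(i,p,d,(467,-174.35),12 if lo<150 else 24,lo,hi)
    if len(Q)>4: print(lo,len(Q),Q.mean(0).round(2),cv2.minAreaRect(Q[:,:2].astype(np.float32)))
go((467,-174.35,141))
x=proj(i,[467,-174,164])[0].astype(int); print(x)
a=max(0,x[1]-60);b=max(0,x[0]-60); print(a,b)
save('w5c.png',cv2.resize(p[a:a+120,b:b+120],(600,600),interpolation=2))
```

```text
[ 429.35734841 -251.03958146  250.52237336] [ 0.1974451  -0.03637687  0.17752843] 0.5320924539153234
160 2166 [ 467.41 -174.68  163.36] ((467.0735778808594, -174.6162567138672), (29.949472427368164, 31.11329460144043), 17.977272033691406)
144.5 250 [ 465.8  -171.92  147.78] ((466.0279846191406, -172.55892944335938), (12.75091552734375, 10.247818946838379), 17.78995132446289)
shift [ 5.701 -6.36  10.967] twist(mod 90) None cur y yaw -74.35 j6 0.533
[175 121]
61 115
```

View pics/w5c.png

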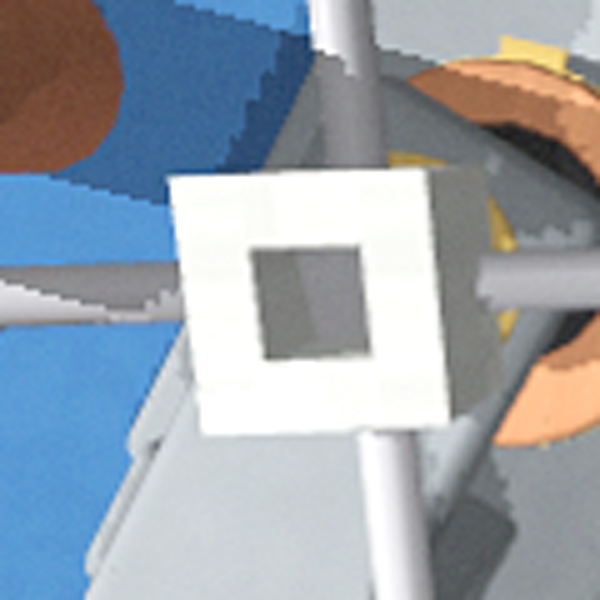

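In the bore the shaft tip (lighter area, edge (290,250)–(318,355)) lags the hub by about 7°, which confirms the assumed play. Screw angle is then about 0.36 + 6.80 = 7.16 rad, or about 4.35 mm compression. As an independent check I measure the ram edge by sub-pixel averaging in the scene camera.

Run:
```python
from h import *
i=cams.camera_info('scene'); R=cv2.Rodrigues(np.array(i['rvec']))[0]; o=-R.T@i['tvec']
A=np.array([467,-174.35,0]); w=o-A; w[2]=0; D=np.hypot(*w[:2]); w/=D
print('elev',np.degrees(np.arctan2(o[2]-45,D)))
z0=np.load('/tmp/scene.npz'); 
fs=[cams.capture('scene') for _ in range(6)]
now=np.mean([f[0].astype(float) for f in fs],0)
def prof(img,zs,rad):
    uv=proj(i,np.array([A+w*rad+[0,0,z] for z in zs]))
    out=[]
    for dx in (-1,0,1): out.append(cv2.remap(img.astype(np.float32),(uv[:,0]+dx)[None].astype(np.float32),uv[:,1][None].astype(np.float32),1)[0])
    c=np.mean(out,0); return (c[:,0]+c[:,1])/2-c[:,2], c.mean(1)
# neck drawn as ray plane at radius 11
for nm,img,zr in [('start',z0['p'],np.arange(52,78,1.)),('now',now,np.arange(28,54,1.))]:
    y,b=prof(img,zr,11); y0=y-np.median(np.r_[y[:3],y[-4:]])
    print(nm,'yellow centroid',(zr*y.clip(5)).sum()/y.clip(5).sum()); print(np.c_[zr,y.round(),b.round()].astype(int).tolist())
t=np.load('/tmp/top.npz')
for n in ['scene','top']:
    p,d=cams.capture(n); ii=cams.camera_info(n)
    for nm,c,zz in [('spray',(470,-72),195),('found',(437,-271),95),('jar',(561,-114),40),('lip',(600,163),60)]:
        Q,_,_=hub(ii,p,d,c,35,zz,zz+20); print(n,nm,len(Q),Q[:,:2].mean(0).round(1) if len(Q) else '')
```

```text
elev 32.91844704675411
start yellow centroid 62.583189355435046
[[52, -3, 51], [53, -3, 51], [54, -1, 52], [55, 1, 53], [56, 10, 58], [57, 20, 63], [58, 32, 69], [59, 45, 76], [60, 59, 83], [61, 63, 87], [62, 68, 92], [63, 66, 93], [64, 59, 91], [65, 50, 89], [66, 35, 86], [67, 19, 82], [68, 11, 79], [69, 4, 77], [70, -1, 75], [71, -2, 75], [72, -2, 74], [73, -2, 75], [74, -1, 75], [75, -1, 74], [76, -1, 74], [77, -1, 74]]
now yellow centroid 39.70732495106612
[[28, -3, 48], [29, -3, 47], [30, -3, 47], [31, -2, 47], [32, -1, 48], [33, 1, 49], [34, 5, 52], [35, 9, 56], [36, 13, 60], [37, 16, 65], [38, 18, 70], [39, 15, 72], [40, 11, 74], [41, 8, 75], [42, 4, 75], [43, 0, 74], [44, -1, 74], [45, -2, 73], [46, -2, 73], [47, -2, 74], [48, -2, 74], [49, -2, 74], [50, -2, 74], [51, -2, 74], [52, -2, 73], [53, -2, 74]]
scene spray 284 [481.3 -73.2]
scene found 159 [ 444.7 -277.6]
scene jar 235 [ 563.  -115.5]
scene lip 91 [606. 164.]
top spray 435 [470.7 -72.7]
top found 0 
top jar 444 [ 564.6 -112.4]
top lip 90 [601.4 165.1]
```

The checks agree: from the geometry the compression is about 4.3 mm, and the shrink of the visible yellow band (ram radius about 16.7 mm) also gives about 4.3 mm. Bystanders are unmoved and the gripper is clear, so I hand in.

```bash
python3 -c "
from h import *
s=readout.sense(); print(s['time_s'],s['force']); print(workorder.finish_job())"
```

```text
22.95 [-0.58291238 -0.10989068  0.38858367]
the job is handed in; nothing more can be done
None
```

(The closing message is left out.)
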